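# Find the concealed catch of the change drawer

## Task

The change drawer of the low red steel unit on the shop counter has no handle: its catch is concealed under one of the four identical square plates let into the flat top. Feel across the plates with a fingertip to find the one that gives, press it in so that the drawer springs open, then let go and leave the drawer open. Grasp nothing, and leave the pots and jars standing where they are.

Things in the scene. Friction and masses are not known exactly. Their poses are not given: they have to be found in the camera images.
- unit: Low red steel drawer unit with a flat aluminium top, fixed to the counter, 220 deep (x) x 300 wide (y) x 90 mm high. Origin: centre of its underside; x to its rear, y to its left, z up. The drawer front is on its -x side, towards the robot. In the top, 50 mm in front (-x) of the centre, is a row along y of four identical 45 mm square steel plates, 58 mm apart, in 47 mm openings.
- plate0 (a point): Centre of the upper face of the first plate, at the unit's right (-y) end of the row. All four upper faces lie 88 mm above the counter, 2 mm below the unit's top face. Three plates are rigid blanks; one, looking the same and in a different place each time, is the sprung catch. May be the catch or a blank.
- plate1 (a point): Centre of the upper face of the second plate from the right (-y) end; may be the catch or a blank.
- plate2 (a point): Centre of the upper face of the third plate from the right (-y) end; may be the catch or a blank.
- plate3 (a point): Centre of the upper face of the fourth plate, at the unit's left (+y) end; may be the catch or a blank.
- catch (a joint): How far the catch plate is pressed in, m: 0 at rest, 0.008 fully down; at about 0.005 it frees the drawer. It starts to give at about 2 N, is fully down at about 5 N and springs back when let go.
- drawer (a joint): How far the drawer is out, m: 0 shut (latched, up to 1 mm of play), 0.045 sprung fully open, towards the unit's -x. The drawer front is 280 mm wide and spans 9 to 71 mm above the counter.
- pot: White plastic pot with lid, 60 mm across, 62 mm high, standing loose on the rear part of the unit's top, some 95 to 115 mm behind the row of plates. Origin at the centre of its underside. To be left alone.
- tub: White plastic tub with lid and blank paper band, 68 mm across, 100 mm high, loose on the counter to one side of the unit. Origin at the centre of its underside. To be left alone.
- jar: Glass jar with lid, 68 mm across, 130 mm high, loose on the counter to one side of the unit. Origin at the centre of its underside. To be left alone.

How it is judged:
On the way:
1. the catch plate is pressed in (value of joint catch above 0.0035 m and value of joint drawer below 0.03 m).
At the end, for the whole second after the job is handed in: The drawer is sprung open by more than 38 mm and at rest, the catch plate is let go (less than 3 mm in), and the pot, tub and jar stand upright within 20 mm of where they began (value of joint drawer above 0.038 m and value of joint catch below 0.003 m and velocity of joint drawer below 0.01 m/s and distance of each of pot, tub, jar from where it was at the start of the episode below 0.02 m and angle between each of pot, tub, jar's own z axis and vertical below 0.1 rad); the robot touches nothing.
It fails at once if the pot is gripped, lifted, carried, pushed aside or tipped (contact force between the fingers and pot above 8 N or distance of pot from where it was at the start of the episode above 0.02 m or angle between pot's own z axis and vertical above 0.35 rad).
It fails at once if the tub is gripped, lifted, carried, pushed aside or tipped (contact force between the fingers and tub above 8 N or distance of tub from where it was at the start of the episode above 0.02 m or angle between tub's own z axis and vertical above 0.35 rad).
It fails at once if the jar is gripped, lifted, carried, pushed aside or tipped (contact force between the fingers and jar above 8 N or distance of jar from where it was at the start of the episode above 0.02 m or angle between jar's own z axis and vertical above 0.35 rad).
It also fails if it takes over 48 s, if anything falls off the work surface, if the arm or the gripper's body presses on something with over 40 N, if the wrist force passes 120 N, or if a joint passes its speed limit or range.

## Robot

A 6-joint arm with a two-finger parallel gripper is mounted at the origin on the work surface. World frame = base frame: x ahead of the robot, y to its left, z up, the work surface at z = 0. Lengths are in m, angles in rad, forces in N, time in s.
With the tool pointing down it reaches from about 0.25 to 0.775 m from the base axis. Payload 4 kg.
Tool frame: the origin (TCP) lies at the very end of the fingers, on their centre line; the grasp point (between the pads) lies 19 mm behind it; z points along the fingers, x is the direction in which the jaws open and shut, and the axes are right-handed (so a half turn about z gives the same grasp; the last joint's range is limited). The gripper opens to 94 mm and grips with 3 to 60 N. Pads are 16 mm wide; open, the fingers measure 119 mm over their backs; the gripper's body (75 mm by 177 mm) begins 78 mm behind the grasp point.
Start: joints at [1.16, 0.087, 1.371, -0, 1.684, -0.103], TCP at [0.167, 0.524, 0.206] pointing down, gripper open.
Joint ranges: [-3.1, 3.1], [-0.76, 2.03], [0.27, 2.55], [-1.08, 4.22], [0.17, 2.65], [-2.57, 2.57]. Speed limits (rad/s): [2.79, 2.79, 3.14, 3.14, 3.14, 3.14].

## Interface

Orientations are given as a unit quaternion [x, y, z, w].
In Python, from cell import env, eyes, sign_off gives the robot as it stands. The module is installed in compiled form; this text tells all that it offers.
- The arm moves only by the tool arm_command, never from a script. Its argument "commands" is a list that holds one entry, the list of rows, each a list of 5 numbers: the shift along the tool's x, y, z in m, then the turn about the tool's z in degrees, then the finger opening in m, from 0 to 0.094. A call has 1 to 12 rows; each row is the pose to reach, as a shift and turn from the pose commanded when the call began, along the tool's axes at that moment; what a row does not reach only later rows make up. A row lasts 1/8 s, in which the tool goes at most 62.5 mm and 10.7 degrees, less where a joint would pass 70% of its speed; a pose out of reach is approached as far as the arm can. A call with a gripper value outside its range is refused whole. The fingers move at their own pace and stop on an object; "force" is the grip in N (left out, the last holds). Time passes only in rows, so rows that repeat a pose let the fingers close. It gives the time, the measured TCP pose, the force and the opening at its end, in the units of the state.
- env.state(): the state, without advancing time (a new reading comes with each control period).
- eyes.snapshot(name): name is "scene" or "top" or "wrist"; returns the picture (384x512x3 uint8, blue, green, red); there is no depth.
- eyes.camera_info(name): a dict with "fx", "fy", "cx", "cy" (pixels), "R" (3x3) and "t" (3): a world point X has camera coordinates R X + t. Camera axes: x right, y down, z forward; pixel columns grow to the right and rows downward; lengths in m; the calibration is good to about 2 mm. A picture is of the moment at which its call begins: read the wrist's pose just before it. camera_info takes no time and is no camera call; for the wrist camera it gives the pose at the moment of the call.
- sign_off(): hands the job in, once; it reports no verdict.
The state is a dict: "time_s": time; "joint_pos": joint angles; "qd": joint speeds; "tau": joint torques, N m; "ee_pos": TCP position; "ee_rot": TCP orientation; "force": force on the tool from outside, world axes, zero at the start; "torque": the same for the moment, N m; "gripper_width": opening from 0.0 (shut) to 1.0 (fully open).
Only numpy, scipy, OpenCV 4.12 (cv2) and the standard library are available. Lean on these libraries where they do the work, as an engineer would, in place of code of your own. Each camera call takes 0.05 s, during which the arm holds its last target.

## Working session

There is one attempt and no reset: what is moved stays moved. The work goes in short steps, Python scripts to look and compute and a tool call to move; the robot and the scene stay as the last step left them, time stands still between calls to the robot, and variables do not carry over. Pictures are saved under pics/ and viewed, and the job is handed in when it is done.

Besides the shell and the picture viewer there is one more tool, called by a JSON object that holds its "op" and its "data", one argument or row to a line. arm_command: Moves the arm, as the interface text tells. Its arguments: {"type":"object","properties":{"commands":{"type":"array","items":{"type":"array","items":{"type":"array","items":{"type":"number"}}}},"force":{"type":"number"}},"required":["commands"]}

```bash
mkdir -p pics; python3 - <<'E'
from cell import env, eyes
import cv2
print(env.state())
for n in ("scene","top"):
    cv2.imwrite(f"pics/{n}0.png",eyes.snapshot(n)); print(eyes.camera_info(n))
E
```

```text
{'time_s': 0.0, 'joint_pos': array([ 1.15993688e+00,  8.79400182e-02,  1.37223611e+00,  2.14017213e-06,
        1.68357617e+00, -1.03120478e-01]), 'qd': array([ 4.64963639e-04,  1.50778011e-03, -6.39731689e-06, -1.44085347e-03,
        1.40158192e-03, -2.49480073e-03]), 'tau': array([ 1.74517500e-03, -3.40179849e+01, -3.02420890e+01,  7.16973608e-02,
        3.32113460e-02, -1.75908767e-04]), 'ee_pos': array([0.16639588, 0.52366091, 0.20432156]), 'ee_rot': array([ 8.07125411e-01,  5.90379034e-01, -9.33083946e-04,  5.43485074e-04]), 'force': array([ 1.12334587, -0.15671309, -0.60372698]), 'torque': array([ 0.0124237 , -0.00279031,  0.09388596]), 'gripper_width': 0.9993264030333799}
{'fx': 460.013591373584, 'fy': 460.013591373584, 'cx': 248.3373702663008, 'cy': 191.71554763310806, 'R': array([[ 0.82109526,  0.57078593, -0.00244634],
       [ 0.42313292, -0.61155666, -0.66854842],
       [-0.38309411,  0.54790681, -0.74366459]]), 't': array([-0.45967445, -0.14897956,  1.48777712])}
{'fx': 373.35685348983185, 'fy': 373.35685348983185, 'cx': 253.72365238398584, 'cy': 196.71946057108156, 'R': array([[-0.00437857, -0.99954491, -0.02984621],
       [-0.99331622,  0.00778999, -0.11516162],
       [ 0.11534172,  0.02914248, -0.99289828]]), 't': array([0.02857083, 0.54256614, 1.03496437])}
```

View pics/scene0.png

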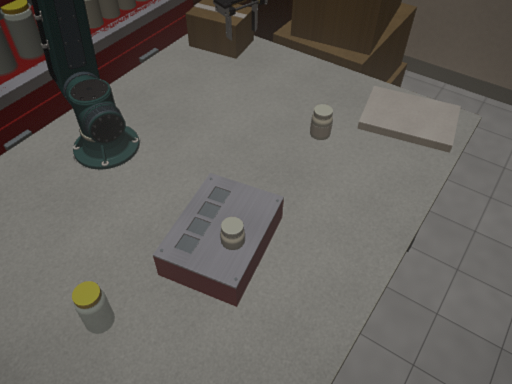

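View pics/top0.png

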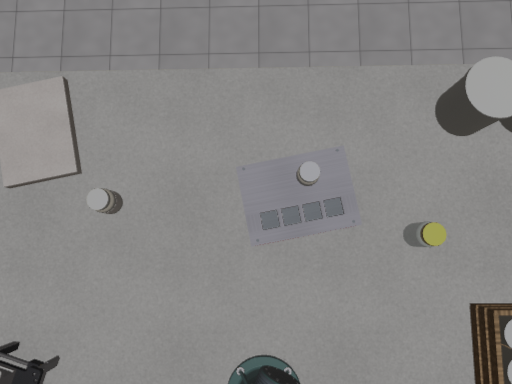

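The top view shows four plates at about (270,220), (291,216), (312,211) and (334,207). The pot is at (310,172), the jar with the yellow lid at (433,234), and the tub at (98,199). Next I'll refine the plate positions.

```bash
cat > h.py <<'E'
import numpy as np
def ray(ci,u,v,z):
    R,t=np.array(ci["R"]),np.array(ci["t"])
    d=R.T@np.array([(u-ci["cx"])/ci["fx"],(v-ci["cy"])/ci["fy"],1]); c=-R.T@t
    return c+d*(z-c[2])/d[2]
E
python3 - <<'E'
from cell import env, eyes
from h import *
import cv2
im=cv2.imread("pics/top0.png"); ci=eyes.camera_info("top")
g=cv2.cvtColor(im,cv2.COLOR_BGR2GRAY)
cr=cv2.resize(im[140:255,225:370],None,fx=5,fy=5,interpolation=cv2.INTER_CUBIC); cv2.imwrite("pics/top_crop.png",cr)
for u,v in [(270,220),(291,215.5),(312.5,211),(334,207)]:
    w=g[int(v)-11:int(v)+12,int(u)-12:int(u)+13].astype(float)
    print(u,v,g[int(v),int(u)], ray(ci,u,v,.088).round(4))
print("screws/corners",[ray(ci,*p,.09).round(4) for p in [(239,165),(347,149),(358,224),(248,245)]])
E
```

```text
270 220 109 [ 0.473  -0.0198  0.088 ]
291 215.5 110 [ 0.4847 -0.0762  0.088 ]
312.5 211 110 [ 0.4964 -0.1339  0.088 ]
334 207 109 [ 0.5068 -0.1915  0.088 ]
screws/corners [array([0.6235, 0.0634, 0.09  ]), array([ 0.6646, -0.2308,  0.09  ]), array([ 0.4609, -0.2531,  0.09  ]), array([0.4067, 0.0394, 0.09  ])]
```

View pics/top_crop.png

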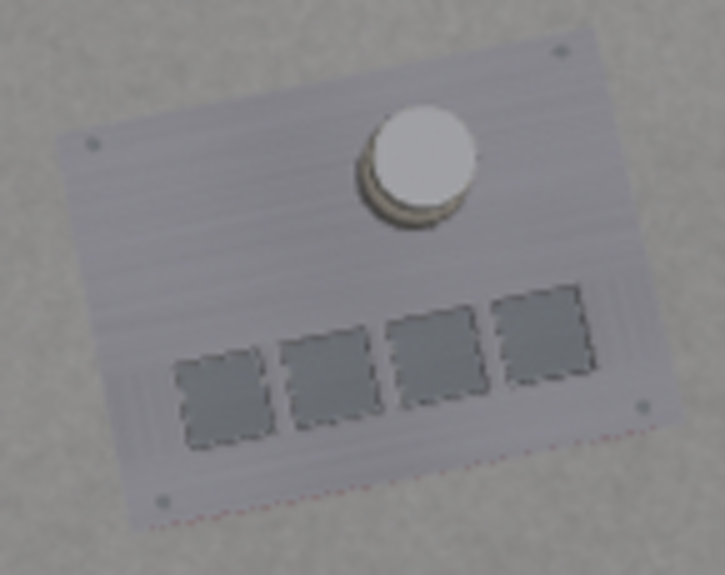

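```bash
cat >> h.py <<'E'
from scipy.spatial.transform import Rotation as Ro
P=[[.5068,-.1915],[.4957,-.1339],[.4845,-.0768],[.4733,-.0198]]
def to(s,x,y,z):
    R=Ro.from_quat(s["ee_rot"]); 
    return (R.inv().apply(np.array([x,y,z])-s["ee_pos"])).round(4), np.degrees(np.arctan2(*R.as_matrix()[[1,0],[0,0]])).round(2)
E
python3 - <<'E'
from cell import env
from h import *
print(to(env.state(),*P[3],.2))
E
```

```text
(array([-0.425 ,  0.4571,  0.0052]), np.float64(72.36))
```

{"op": "arm_command", "data": {
  "commands": [
    [[-0.035, 0.038, 0, -2.5, 0], [-0.07, 0.076, 0, -5, 0], [-0.106, 0.114, 0, -7.5, 0], [-0.142, 0.152, 0, -10, 0], [-0.177, 0.19, 0, -12.5, 0], [-0.212, 0.228, 0, -15, 0], [-0.248, 0.266, 0, -17.5, 0], [-0.284, 0.304, 0, -20, 0], [-0.32, 0.343, 0, -22.5, 0], [-0.355, 0.381, 0, -25, 0], [-0.39, 0.419, 0, -27, 0], [-0.425, 0.457, 0, -29, 0]]
  ],
  "force": 20
}}

```text
time_s: 1.6
ee_pos: [0.4737, -0.0209, 0.205]
ee_rot: [0.633, 0.774, 0.0, -0.0]
force: [0.3, -0.4, 0.1]
gripper_width: 0.002
```

{"op": "arm_command", "data": {
  "commands": [
    [[0, 0, 0, 0, 0], [0, 0, 0, 0, 0], [0, 0, 0, 0, 0], [0, 0, 0, 0, 0]]
  ]
}}

```text
time_s: 2.1
ee_pos: [0.4731, -0.0183, 0.2057]
ee_rot: [0.633, 0.774, 0.0, 0.0]
force: [-0.1, -0.2, 2.2]
gripper_width: 0.01
```

```bash
python3 - <<'E'
from cell import env,eyes
from h import *
import cv2
s=env.state();print(s["time_s"],s["ee_pos"],s["force"],s["gripper_width"],np.abs(s["qd"]).max())
print(to(s,*P[3],.1)); ci=eyes.camera_info("wrist")
im=eyes.snapshot("wrist");cv2.imwrite("pics/w1.png",im)
for p in P:
    c=np.array(ci["R"])@np.array([*p,.088])+ci["t"]; print(c[:2]/c[2]*ci["fx"]+[ci["cx"],ci["cy"]])
E
```

```text
2.1 [ 0.4730806  -0.01826413  0.2057336 ] [-0.11315058 -0.23170977  2.15155519] 0.010047739029367321 0.0022723443510787767
(array([-0.0016, -0.0002,  0.1057]), np.float64(101.47))
[ 76.42631892 182.80919122]
[136.70407287 183.35975876]
[196.42711596 183.71375499]
[256.00861954 184.0477946 ]
```

View pics/w1.png

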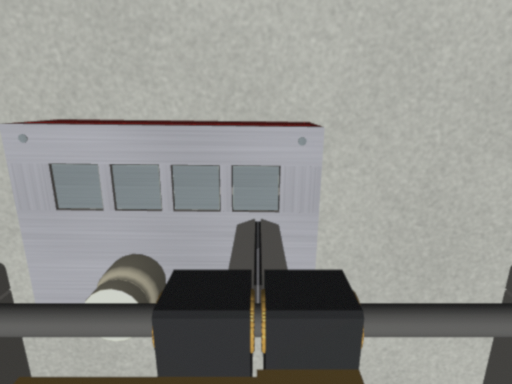

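The wrist view shows the plates at u≈76/136/196/256, v≈187, which is 4 px (about 3.5 mm) further back than predicted. That's within tolerance, so I'll shift back 2 mm. Next I go down above plate3.

{"op": "arm_command", "data": {
  "commands": [
    [[-0.001, 0.002, 0.03, 0, 0], [-0.001, 0.002, 0.06, 0, 0], [-0.001, 0.002, 0.09, 0, 0], [-0.001, 0.002, 0.107, 0, 0], [-0.001, 0.002, 0.112, 0, 0], [-0.001, 0.002, 0.112, 0, 0], [-0.001, 0.002, 0.112, 0, 0]]
  ]
}}

```text
time_s: 3.02
ee_pos: [0.4765, -0.02, 0.0948]
ee_rot: [0.634, 0.774, 0.001, 0.001]
force: [-0.9, 0.6, 0.2]
gripper_width: 0.003
```

{"op": "arm_command", "data": {
  "commands": [
    [[0, 0, 0.002, 0, 0], [0, 0, 0.004, 0, 0], [0, 0, 0.004, 0, 0]]
  ]
}}

```text
time_s: 3.4
ee_pos: [0.4754, -0.0199, 0.0893]
ee_rot: [0.634, 0.774, -0.0, -0.0]
force: [0.5, -0.1, -0.0]
gripper_width: 0.005
```

{"op": "arm_command", "data": {
  "commands": [
    [[0, 0, 0.001, 0, 0], [0, 0, 0.002, 0, 0], [0, 0, 0.002, 0, 0]]
  ]
}}

```text
time_s: 3.78
ee_pos: [0.4757, -0.0199, 0.0881]
ee_rot: [0.634, 0.774, 0.0, 0.0]
force: [-0.6, 0.1, 3.6]
gripper_width: 0.006
```

{"op": "arm_command", "data": {
  "commands": [
    [[0, 0, 0.001, 0, 0], [0, 0, 0.001, 0, 0], [0, 0, 0.001, 0, 0]]
  ]
}}

```text
time_s: 4.15
ee_pos: [0.4757, -0.0199, 0.0868]
ee_rot: [0.634, 0.774, 0.0, 0.0]
force: [-1.8, 0.3, 4.7]
gripper_width: 0.003
```

{"op": "arm_command", "data": {
  "commands": [
    [[0, 0, 0.001, 0, 0], [0, 0, 0.001, 0, 0], [0, 0, 0.001, 0, 0]]
  ]
}}

```text
time_s: 4.53
ee_pos: [0.4757, -0.0199, 0.0857]
ee_rot: [0.634, 0.774, 0.0, 0.0]
force: [-2.2, 0.7, 4.4]
gripper_width: 0.002
```

{"op": "arm_command", "data": {
  "commands": [
    [[0, 0, 0.001, 0, 0], [0, 0, 0.002, 0, 0], [0, 0, 0.002, 0, 0]]
  ]
}}

```text
time_s: 4.9
ee_pos: [0.4758, -0.0199, 0.0833]
ee_rot: [0.634, 0.774, 0.0, 0.0]
force: [-0.5, -0.1, 3.3]
gripper_width: 0.007
```

The plate gives: the tip is about 5 mm down at only 3–5 N. I'll press on.

{"op": "arm_command", "data": {
  "commands": [
    [[0, 0, 0.001, 0, 0], [0, 0, 0.002, 0, 0], [0, 0, 0.0025, 0, 0], [0, 0, 0.0025, 0, 0]]
  ]
}}

```text
time_s: 5.4
ee_pos: [0.4758, -0.0199, 0.0811]
ee_rot: [0.634, 0.774, 0.0, 0.0]
force: [-0.1, -0.1, 5.1]
gripper_width: 0.001
```

```bash
python3 - <<'E'
from cell import eyes
import cv2
im=eyes.snapshot("top");cv2.imwrite("pics/t2.png",cv2.resize(im[130:280,200:400],None,fx=4,fy=4))
E
```

```text
(no output)
```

View pics/t2.png

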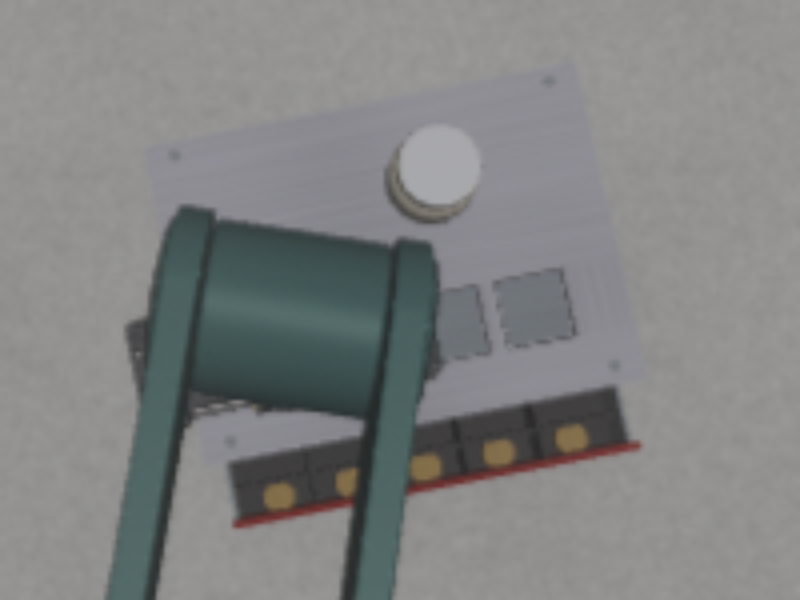

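The drawer is open: its red front edge runs from (237,522) to (637,447) and the coins are visible. The pot hasn't moved. Next I let go by lifting straight up.

{"op": "arm_command", "data": {
  "commands": [
    [[0, 0, -0.01, 0, 0], [0, 0, -0.03, 0, 0], [0, 0, -0.06, 0, 0], [0, 0, -0.1, 0, 0], [0, 0, -0.14, 0, 0], [0, 0, -0.14, 0, 0], [0, 0, -0.14, 0, 0], [0, 0, -0.14, 0, 0]]
  ]
}}

```text
time_s: 6.45
ee_pos: [0.4745, -0.0198, 0.2188]
ee_rot: [0.634, 0.774, -0.001, -0.002]
force: [-1.0, -0.1, 0.7]
gripper_width: 0.005
```

```bash
python3 - <<'E'
from cell import eyes,env
from h import *
import cv2
s=env.state();print(s["time_s"],s["ee_pos"],s["force"])
im=eyes.snapshot("scene");cv2.imwrite("pics/s3.png",im)
im=eyes.snapshot("wrist");cv2.imwrite("pics/w3.png",im)
ci=eyes.camera_info("top")
im=eyes.snapshot("top");cv2.imwrite("pics/t3.png",im)
# drawer travel: top front edge (z .071) vs the unit's front
f=[ray(ci,200+u/4,130+v/4,.071)[:2] for u,v in((237,522),(637,447))]
p=[np.array([.98,.19])@(np.array(P[i])-f[j]) for i,j in((3,0),(0,1))]
print("front edge ahead of plate row",p,"(shut would be .06)")
E
```

```text
6.45 [ 0.47447524 -0.01976448  0.21876267] [-1.00615508 -0.09642253  0.7364687 ]
front edge ahead of plate row [np.float64(0.10057219318193306), np.float64(0.1038871547103366)] (shut would be .06)
```

View pics/s3.png

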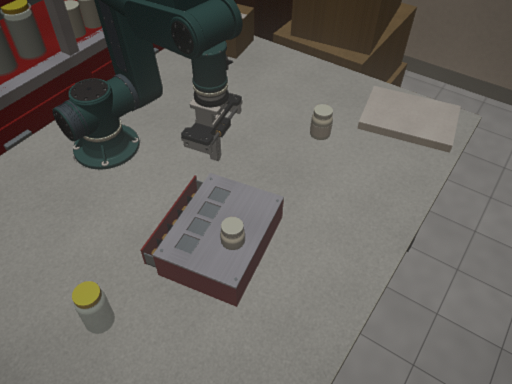

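View pics/w3.png

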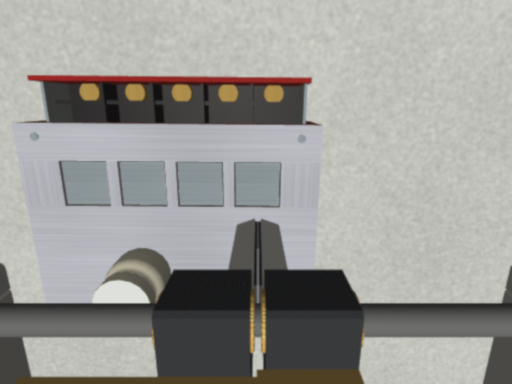

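View pics/t3.png

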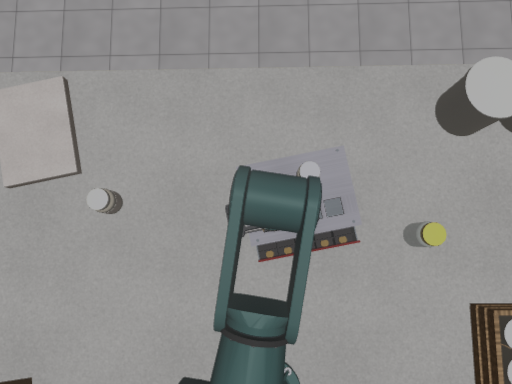

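All views show the drawer open by about 40–44 mm, plate3 back level with the others, and the pot, jar and tub at their original pixels. The gripper is clear, so I'm handing in.

```bash
python3 -c "
from cell import sign_off
print(sign_off())"
```

```text
the job is handed in; nothing more can be done
None
```

The drawer is sprung open and left open, and I've handed the job in. No verdict was reported. The catch was the first plate I tried, plate3 at the unit's left (+y) end. It gave about 7 mm at 3–5 N under the closed fingertips, after which I lifted straight up, so the other three plates were never touched.

- **Drawer:** the camera measures it out by about 40–44 mm. That is a rough reading, but it fits the full 45 mm; the lower end is only slightly above the 38 mm required.
- **Catch plate:** in the wrist picture, plate3 looks level with the other three again.
- **Pot, tub and jar:** all three are at the same places in the pictures as at the start, and upright.
- **Arm:** it ended about 130 mm above the plate, touching nothing, with about 1 N of residual force. The clock read about 6.5 s.

The only disagreement was between cameras: the wrist view put the plates about 3.5 mm further back than the top view. I shifted 2 mm to compensate, well within the plate's size.

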